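Lock the tube block into the bench shaker

ROBOT

A 6-joint arm with a two-finger parallel gripper is mounted at the origin on the work surface. World frame = base frame: x ahead of the robot, y to its left, z up, the work surface at z = 0. Lengths are in m, angles in degrees, forces in N, time in s.
With the tool pointing down it reaches from about 0.275 to 1 m from the base axis. Payload 8.4 kg.
Tool frame: the origin (TCP) lies midway between the tips of the shut fingers; the grasp point (between the pads) lies 19 mm behind it (grip_depth is the distance from the TCP to the grasp point, in m); z points along the fingers, y is the direction in which the jaws open and shut (so a half turn about z gives the same grasp; the last joint's range is limited). The gripper opens to 85 mm and grips with 20 to 120 N. Pads are 22 mm wide; open, the fingers measure 114 mm over their backs; the gripper's body (76 mm by 85 mm) begins 54 mm behind the grasp point. The pads swing forward as they close: fully open they stand 13 mm farther back than shut.
Start: joints at [64.435, 20.225, 93.587, -0, 66.188, -0.138], TCP at [0.268, 0.564, 0.196] pointing down, gripper open.
Joint ranges: [-150.9, 150.9], [-52.94, 120.26], [3.33, 152.33], [-74.26, 254.26], [0, 154.13], [-172.89, 172.89]. Speed limits (degrees/s): [127.2, 127.2, 159.86, 180, 180, 180].

INTERFACE

Orientations are given as [roll, pitch, yaw] about the fixed x, y, z axes, in that order (R = Rz(yaw) Ry(pitch) Rx(roll)).
In Python, from rig import sense, camera, finish_job, grip_depth gives the robot as it stands.
- The arm moves only by the shell command python3 -m inch 'ROWS' [OPENING]. ROWS is JSON, a list of rows, each an object of numbers: "x", "y", "z": the shift along the world's x, y, z in m; "spin": the turn about the world's z in rad. In form: [{"x": .., "y": .., "z": .., "spin": ..}, ...]. A call has 1 to 5 rows; each row is the pose to reach, as a shift and turn from the pose commanded when the call began; what a row does not reach only later rows make up. A row lasts 1/12 s, in which the tool goes at most 41.7 mm and 7.16 degrees, less where a joint would pass 70% of its speed; a pose out of reach is approached as far as the arm can. A call with a gripper value outside its range is refused whole. OPENING is the opening, from 0 (shut) to 1 (fully open), set as the call begins (- or left out, the last holds). The fingers move at their own pace and stop on an object; the grip force is fixed at half the most. Time passes only in rows, so rows that repeat a pose let the fingers close. It gives the time, the measured TCP pose, the force and the opening at its end, in the units of the state.
- sense(): the state, without advancing time (a new reading comes with each control period).
- camera(name): name is "side" or "top" or "wrist"; returns a dict with "img" (400x640x3 uint8, blue, green, red), "range_z" (400x640 float32, m along the optical axis (not along the pixel's ray), 0 where there is no reading), "camera_matrix" (3x3 intrinsics, pixels), "camera_from_world" (4x4, takes a point from world to camera coordinates). Camera axes: x right, y up, looking along -z (the intrinsics and any distortion apply to the point x, -y, -z); pixel columns grow to the right and rows downward; lengths in m; the calibration is good to about 2 mm. A picture is of the moment at which its call begins.
- finish_job(): hands the job in, once; it reports no verdict.
The state is a dict: "t": time; "joints": joint angles; "joint_velocities": joint speeds; "joint_torque": joint torques, N m; "eef_pos": TCP position; "tcp_rot": TCP orientation; "force": force on the tool from outside, world axes, zero at the start; "torque": the same for the moment, N m; "opening": opening from 0.0 (shut) to 1.0 (fully open).
Only numpy, scipy, OpenCV 4.12 (cv2) and the standard library are available. Lean on these libraries where they do the work, as an engineer would, in place of code of your own. Each camera call takes 0.05 s, during which the arm holds its last target. There are 200 camera calls.

TASK

On the bench shaker, push the blue tube block back along its rails until it rests against the metal back stop. Then slide the orange latch lever sideways, past its first click to its second and last stop, so that its steel tongue locks the block in. Only push with the fingers: do not lift or tip the block, and leave the other glassware, bottles and tray where they stand.

Things in the scene. Friction and masses are not known exactly. Their poses are not given: they have to be found in the camera images.
- dock: bench shaker, fixed: white body, grey platform on top, 300 (x) x 260 (y) x 70 mm high. Origin: centre of its underside, on the bench; x points from its front panel (robot side) to its back, y to its left, z up. Platform top at z = 70 mm. Two aluminium rails lie along x on it, 12 mm high, inner faces at y = -38 and +38 mm, from x = -100 to +100 mm.
- stop_face (a point): middle of the front face of the metal back stop, a bar across the rails' far end, 100 mm wide, 28 mm high; in the shaker's frame x = +100, y = 0, z = 84 mm. The block comes to rest against this face.
- block_mid (a point): centre of the loose blue tube block, 110 (x) x 70 (y) x 45 mm high, 0.3 to 0.6 kg; eight capped tubes rise 14 mm above its top. It starts between the rails, its axes within about 2 degrees of the shaker's, its back face 35 to 65 mm short of the stop. Home, its back face is on the stop and this point at x = +45, z = 92.5 mm in the shaker's frame.
- lever_mid (a point): centre of the upright orange lever paddle, 26 (x) x 14 (y) x 45 mm tall, 10 to 55 mm above the platform. In the shaker's frame at x = -25 mm, and y = +115 mm when open, +87 at the first click, +59 at the second stop. It runs in a track of two dark strips 10 mm high (x = -49 to -1, y = 53 to 127 mm) with white, yellow and green marks at these places.
- tongue_tip (a point): tip of the latch's steel tongue, a bar 20 mm wide (x), 12 mm thick, 15 to 27 mm above the platform, that reaches 72 mm from the paddle's centre towards the shaker's -y. As the lever slides, the tongue passes 4 mm in front of the block if the block is home; if not, it hits the block's side.
- latch (a joint): travel of the lever along the shaker's -y (towards the block), m: about 0 open, 0.028 first click (detent), 0.056 second and last stop (hard end). About 1 N slides it; humps that take 5 to 9 N stand at 0.021 (before the first click), 0.035 (after it) and 0.0515 (before the second stop, into which it then snaps). Let go near a hump it slips back or on; elsewhere it stays.
- jar: small clear glass jar with black lid, 32 mm across, 45 mm tall, standing on the right part of the shaker's platform; loose, origin at the centre of its underside; to be left alone
- amber: amber glass bottle, 64 mm across, 130 mm tall, left of the shaker; loose, origin at the centre of its underside; to be left alone
- beaker: clear glass beaker, 70 mm across, 90 mm tall, right of the shaker; loose, origin at the centre of its underside; to be left alone
- flask: green glass conical flask, 82 mm across, 118 mm tall, far left; loose, origin at the centre of its underside; to be left alone
- wash: white wash bottle with red cap, 60 mm across, 150 mm tall, far left; loose, origin at the centre of its underside; to be left alone
- tray: divided cardboard tray, 120 x 90 x 50 mm, far right; loose, origin at the centre of its underside; to be left alone
- can: metal can with green label, 60 mm across, 90 mm tall, far right; loose, origin at the centre of its underside; to be left alone

How it is judged (in metres and radians):
On the way, in this order (a step that is already met when the one before it is completed fails the run):
1. the block is home against the back stop, the lever still open (x of block_mid in the frame of dock between 0.041 and 0.049 m and z of block_mid in the frame of dock between 0.088 and 0.096 m and value of joint latch below 0.012 m), for 0.1 s.
2. the lever is past its first click and at its second stop, the block home (x of block_mid in the frame of dock between 0.041 and 0.049 m and z of block_mid in the frame of dock between 0.088 and 0.096 m and value of joint latch above 0.0535 m), for 0.2 s.
At the end, for the whole second after the job is handed in: The block rests on the platform within 4 mm of the back stop, at rest, and the lever stands within 2.5 mm of its second stop (all of step 2 and linear speed of block below 0.01 m/s); the robot touches nothing.
It fails at once if the block is lifted (over 10 mm) or tipped (height (world z) of block_mid above 0.1025 m or angle between block_mid's own z axis and vertical above 0.2 rad).
It fails at once if a bystander is moved over 30 mm (distance of any of jar, amber, beaker, flask, wash, tray, can from where it was at the start of the episode above 0.03 m).
It fails at once if a bystander is tipped over (angle between any of jar, amber, beaker, flask, wash, tray, can's own z axis and vertical above 0.4 rad).
It also fails if it takes over 56 s, if anything falls off the work surface, if the arm or the gripper's body presses on something with over 40 N, if the wrist force passes 120 N, or if a joint passes its speed limit or range.

## Working session

There is one attempt and no reset: what is moved stays moved. The work goes in short steps, Python scripts to look and compute and a shell command to move; the robot and the scene stay as the last step left them, time stands still between calls to the robot, and variables do not carry over. Pictures are saved under pics/ and viewed, about 8 in all and at most 12, crops included, and the job is handed in when it is done.

```bash
mkdir -p pics; ls; cat > h.py <<'E'
import numpy as np,cv2
from rig import sense,camera
def world(c):
    z=c["range_z"];K=c["camera_matrix"];h,w=z.shape
    u,v=np.meshgrid(np.arange(w),np.arange(h))
    P=np.stack([(u-K[0,2])/K[0,0]*z,-(v-K[1,2])/K[1,1]*z,-z,np.ones_like(z)],-1)
    W=P@np.linalg.inv(c["camera_from_world"]).T
    W=W[...,:3]; W[z==0]=np.nan
    return W
E
python3 - <<'E'
from h import *
print(sense())
for n in("top","side"):
    c=camera(n);cv2.imwrite(f"pics/{n}0.png",c["img"]);np.savez(f"pics/{n}0.npz",W=world(c),**c)
    print(n,c["camera_matrix"],np.linalg.inv(c["camera_from_world"])[:3].round(3))
E
```

```text
pics
{'t': 0.0, 'joints': array([ 6.44349671e+01,  2.02633084e+01,  9.36297848e+01,  2.77832552e-03,
        6.61899741e+01, -1.36695057e-01]), 'joint_velocities': array([ 0.00963694, -0.00198397,  0.08786987, -0.02263131,  0.00915341,
       -0.01081977]), 'joint_torque': array([ 1.31099798e-03, -6.05240464e+01, -3.42079604e+01, -1.39061763e-04,
        9.13866417e-03,  1.09018313e-05]), 'eef_pos': array([0.26810431, 0.56396917, 0.19554749]), 'tcp_rot': array([-1.79916939e+02, -2.73840373e-03,  1.54570537e+02]), 'force': array([-0.27554053, -0.91485409,  0.08035163]), 'torque': array([-0.01141686, -0.00770521,  0.0515501 ]), 'opening': 0.9998620093473655}
top [[364.38571827   0.         321.35377683]
 [  0.         364.38571827 204.10441095]
 [  0.           0.           1.        ]] [[-2.000e-03  9.960e-01 -9.300e-02  4.270e-01]
 [-1.000e+00 -2.000e-03  2.000e-03  1.100e-02]
 [ 1.000e-03  9.300e-02  9.960e-01  1.444e+00]]
side [[512.24142546   0.         316.98040191]
 [  0.         512.24142546 208.09297299]
 [  0.           0.           1.        ]] [[ 0.993  0.089 -0.078  0.438]
 [-0.118  0.713 -0.691 -1.131]
 [-0.006  0.695  0.719  1.257]]
```

View pics/top0.png

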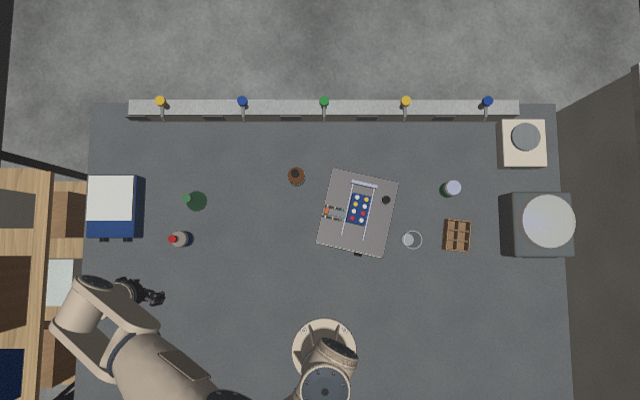

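View pics/side0.png

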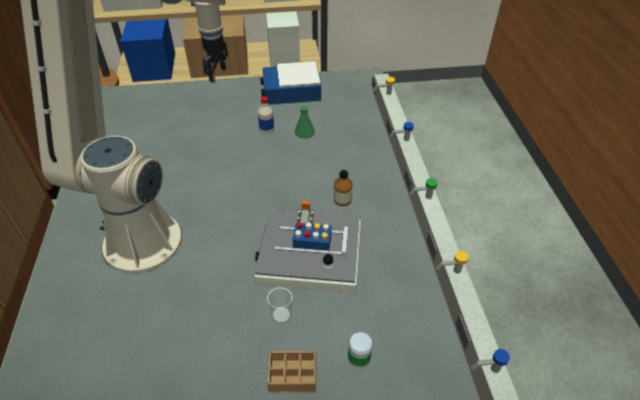

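The top view shows the shaker at about (358,213), turned clockwise, with the block at (358,208) and the lever at (326,211). The amber bottle is at (296,176), the jar at (386,200) and the beaker at (412,240). The side view agrees. Next I fit the shaker, block and lever poses.

```bash
python3 - <<'E'
from h import *
for n in("top","side"):
    d=np.load(f"pics/{n}0.npz");W=d["W"];im=d["img"].astype(int);B,G,R=im[...,0],im[...,1],im[...,2]
    roi=(W[...,0]>.25)&(W[...,0]<.85)&(abs(W[...,1]+.1)<.3)
    m=roi&(W[...,2]>.062)&(W[...,2]<.078)
    mm=cv2.morphologyEx(m.astype(np.uint8),cv2.MORPH_OPEN,np.ones((3,3)))
    k,l,s,_=cv2.connectedComponentsWithStats(mm);i=1+s[1:,4].argmax()
    P=W[l==i];print(n,"platform",cv2.minAreaRect(P[:,:2].astype(np.float32)),np.median(P[:,2]))
    r=cv2.minAreaRect(P[:,:2].astype(np.float32));ctr=np.array(r[0])
    # yaw: edge nearest small angle
    a=r[2]; a=a-90 if a>45 else a; t=np.radians(a);Rm=np.array([[np.cos(t),-np.sin(t)],[np.sin(t),np.cos(t)]])
    print("yaw",a)
    blue=roi&(B>R+50)&(B>G+25)&(W[...,2]>.08);org=roi&(R>B+70)&(R>G+45)&(W[...,2]>.075)
    bar=roi&(W[...,2]>.088)&(W[...,2]<.105)&(R>140)&(abs(R-B)<30)
    for nm,q in(("blue",blue),("orange",org),("bar",bar)):
        Q=W[q];D=(Q[:,:2]-ctr)@Rm
        if nm=="bar": k=D[:,0]>.07;D=D[k];Q=Q[k]
        if len(Q): print(nm,len(Q),"dock min/max/med",np.c_[D.min(0),D.max(0),np.median(D,0)].round(4).tolist(),"z",np.percentile(Q[:,2],[2,50,98]).round(3))
for n,(x0,x1,y0,y1) in {"top":(285,425,155,270),"side":(240,380,165,300)}.items():
    im=cv2.imread(f"pics/{n}0.png")[y0:y1,x0:x1]
    cv2.imwrite(f"pics/{n}c.png",cv2.resize(im,None,fx=2.8,fy=4 if 0 else 2.8,interpolation=cv2.INTER_CUBIC))
a=[cv2.imread(f"pics/{n}c.png") for n in("top","side")]
h=min(x.shape[0] for x in a);cv2.imwrite("pics/crops.png",np.hstack([x[:h] for x in a]))
E
```

```text
top platform ((0.525065541267395, -0.1269090473651886), (0.2600005269050598, 0.2902390658855438), 76.84414672851562) 0.0694851481739609
yaw -13.155853271484375
blue 326 dock min/max/med [[-0.0465, 0.0619, 0.0072], [-0.0326, 0.0357, 0.0015]] z [0.108 0.115 0.12 ]
orange 51 dock min/max/med [[-0.0358, 0.0034, -0.0222], [-0.0215, 0.1215, 0.0234]] z [0.117 0.127 0.132]
bar 74 dock min/max/med [[0.1013, 0.1118, 0.1065], [-0.0504, 0.0498, -0.0004]] z [0.091 0.097 0.102]
side platform ((0.5251893401145935, -0.1284363567829132), (0.2682216167449951, 0.2899363934993744), 77.04931640625) 0.06766829510212202
yaw -12.95068359375
blue 338 dock min/max/med [[-0.0444, 0.0634, 0.01], [-0.0383, 0.0379, -0.015]] z [0.104 0.113 0.118]
orange 92 dock min/max/med [[-0.0352, 0.0013, -0.0222], [-0.0247, 0.1235, 0.1072]] z [0.101 0.122 0.13 ]
bar 104 dock min/max/med [[0.1003, 0.1122, 0.1064], [-0.0525, 0.0534, -0.0013]] z [0.091 0.095 0.1  ]
```

View pics/crops.png

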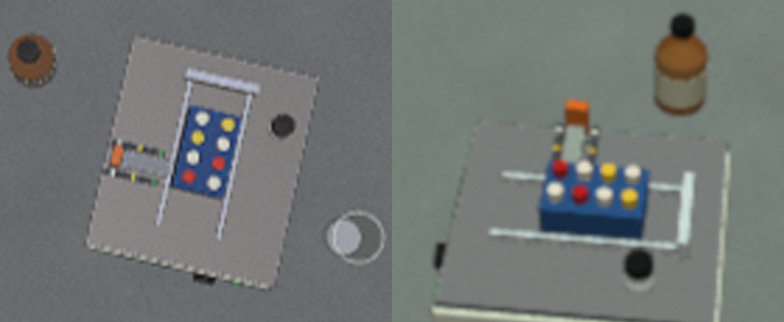

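The fit is consistent. The platform top is at z≈0.07 m, and the shaker is at (0.525,-0.127) with yaw -13.1°. The block centre is at dock x≈0.008, so its back face is about 37 mm short of the stop, and the paddle is at y≈0.115. I'll push with shut fingers, starting above dock (-0.09, 0), which is about (0.437,-0.107) in world.

```bash
python3 -m inch '[{"x":0.008,"y":-0.033,"z":0.01,"spin":0.05},{"x":0.016,"y":-0.066,"z":0.02,"spin":0.1},{"x":0.025,"y":-0.1,"z":0.02,"spin":0.15},{"x":0.034,"y":-0.134,"z":0.02,"spin":0.2},{"x":0.042,"y":-0.168,"z":0.02,"spin":0.215}]' 0
python3 -m inch '[{"x":0.008,"y":-0.033},{"x":0.016,"y":-0.066},{"x":0.025,"y":-0.1},{"x":0.034,"y":-0.134},{"x":0.042,"y":-0.168}]'
python3 -m inch '[{"x":0.008,"y":-0.033},{"x":0.016,"y":-0.066},{"x":0.025,"y":-0.1},{"x":0.034,"y":-0.134},{"x":0.042,"y":-0.168}]'
```

```text
t: 0.52
eef_pos: [0.3104, 0.3948, 0.2161]
tcp_rot: [-180.0, 0.0, 167.1]
force: [0.7, 0.4, -0.1]
opening: 0.299invalid input at $[0]: expected keys x, y, z, spin
invalid input at $[0]: expected keys x, y, z, spin
```

```bash
python3 -m inch '[{"x":0.008,"y":-0.033,"z":0,"spin":0},{"x":0.016,"y":-0.066,"z":0,"spin":0},{"x":0.025,"y":-0.1,"z":0,"spin":0},{"x":0.034,"y":-0.134,"z":0,"spin":0},{"x":0.042,"y":-0.168,"z":0,"spin":0}]'
python3 -m inch '[{"x":0.008,"y":-0.033,"z":0,"spin":0},{"x":0.016,"y":-0.066,"z":0,"spin":0},{"x":0.025,"y":-0.1,"z":0,"spin":0},{"x":0.034,"y":-0.134,"z":0,"spin":0},{"x":0.042,"y":-0.168,"z":0,"spin":0}]'
python3 -m inch '[{"x":0.008,"y":-0.033,"z":0,"spin":0},{"x":0.016,"y":-0.066,"z":0,"spin":0},{"x":0.025,"y":-0.1,"z":0,"spin":0},{"x":0.034,"y":-0.134,"z":0,"spin":0},{"x":0.042,"y":-0.166,"z":0,"spin":0}]'
python3 - <<'E'
from h import *
c=camera("wrist");cv2.imwrite("pics/w1.png",c["img"]);np.savez("pics/w1.npz",W=world(c),**c)
print(np.isfinite(c["range_z"]).mean(),(c["range_z"]>0).mean())
E
```

```text
t: 0.93
eef_pos: [0.3523, 0.2268, 0.2161]
tcp_rot: [-180.0, 0.0, 166.9]
force: [0.2, 0.0, 0.4]
opening: 0.001
t: 1.35
eef_pos: [0.3944, 0.0588, 0.2163]
tcp_rot: [180.0, 0.0, 166.9]
force: [1.1, 0.4, -0.0]
opening: -0.001
t: 1.77
eef_pos: [0.4363, -0.1075, 0.2162]
tcp_rot: [-180.0, 0.0, 166.9]
force: [0.6, -0.3, -0.1]
opening: 0.001
1.0 0.99601171875
```

View pics/w1.png

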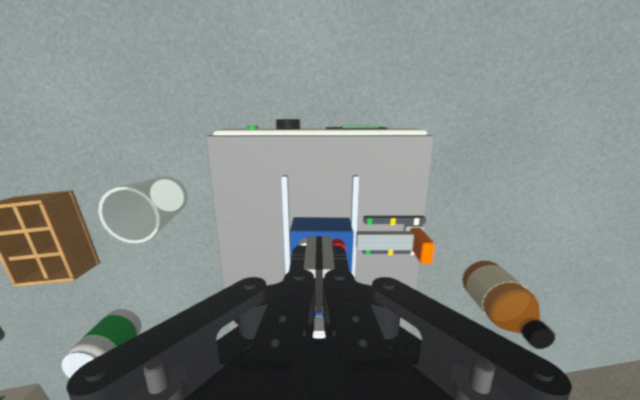

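The wrist view shows the shaker's front edge at row 133, the block's front edge at rows 220–232 centred on column 321, the track marks near (365–417, 221) and the orange paddle at (423,246). I'll refine the dock fit from this picture.

```bash
python3 - <<'E'
from h import *
d=np.load("pics/w1.npz");W=d["W"];im=d["img"].astype(int);B,G,R=im[...,0],im[...,1],im[...,2]
m=(abs(W[...,2]-.07)<.004)&(W[...,0]>.3)
r0=[]
for v in range(150,270,5):
    u=np.where(m[v,200:445])[0]+200; r0.append((W[v,u[0]],W[v,u[-1]]))
L=np.array([a for a,b in r0]);Rr=np.array([b for a,b in r0])
F=[]
for u in range(225,420,8):
    v=np.where(m[100:200,u])[0]+100;F.append(W[v[0],u])
F=np.array(F)
for n,P in(("beaker side",L),("lever side",Rr),("front",F)):
    l=cv2.fitLine(P[:,:2].astype(np.float32),cv2.DIST_HUBER,0,.001,.001).ravel();print(n,np.degrees(np.arctan2(l[1],l[0]))%180,l[2:],P[:,2].mean())
t=np.radians(-13.1);Rm=np.array([[np.cos(t),-np.sin(t)],[np.sin(t),np.cos(t)]]);ctr=np.array([.525,-.127])
for n,P in(("right",L),("left",Rr),("front",F)): print(n,np.median((P[:,:2]-ctr)@Rm,0).round(4))
blue=(B>R+40)&(B>G+20)&(W[...,2]>.08)&(W[...,2]<.118)&(abs(W[...,1]+.12)<.1)
D=(W[blue][:,:2]-ctr)@Rm;print("blue",len(D),D.min(0),D.max(0))
o=(R>B+80)&(R>G+50)&(W[...,2]>.075)&(np.arange(640)>380)&(np.arange(640)<440)
D=(W[o][:,:2]-ctr)@Rm;print("org",len(D),np.percentile(D,[2,98],axis=0),W[o][:,2].min(),W[o][:,2].max())
print("tcp dock",(sense()["eef_pos"][:2]-ctr)@Rm)
E
```

```text
beaker side 167.00716 [ 0.44402358 -0.24021842] 0.06942331283175436
lever side 105.10858 [ 0.4933283  -0.03437777] 0.06969806548686854
front 76.846596 [ 0.38781768 -0.09324049] 0.06903207762163024
right [-0.0547 -0.1287]
left [-0.0545  0.1284]
front [-0.1413  0.0009]
blue 1253 [-0.04505338 -0.03352039] [0.06561535 0.03601039]
org 430 [[-0.03502626  0.10762386]
 [-0.01062865  0.12011503]] 0.08773533813308881 0.1265274676043564
tcp dock [-0.0880085 -0.0050131]
```

Dock yaw is about -13.1° and the centre is confirmed to within about 2 mm. The block's front face is at x≈-0.046 and the TCP is at (-0.088,-0.005). I'll centre, descend to z≈0.092, then push along (0.974,-0.227).

```bash
python3 -m inch '[{"x":0.001,"y":0.005,"z":-0.03,"spin":0},{"x":0.001,"y":0.005,"z":-0.06,"spin":0},{"x":0.001,"y":0.005,"z":-0.09,"spin":0},{"x":0.001,"y":0.005,"z":-0.115,"spin":0},{"x":0.001,"y":0.005,"z":-0.124,"spin":0}]'
python3 -m inch '[{"x":0.006,"y":-0.0014,"z":0,"spin":0},{"x":0.012,"y":-0.0028,"z":0,"spin":0},{"x":0.018,"y":-0.0042,"z":0,"spin":0},{"x":0.022,"y":-0.0051,"z":0,"spin":0},{"x":0.026,"y":-0.006,"z":0,"spin":0}]'
python3 -m inch '[{"x":0.003,"y":-0.0007,"z":0,"spin":0},{"x":0.006,"y":-0.0014,"z":0,"spin":0},{"x":0.009,"y":-0.0021,"z":0,"spin":0},{"x":0.012,"y":-0.0028,"z":0,"spin":0},{"x":0.015,"y":-0.0035,"z":0,"spin":0}]'
```

```text
t: 2.23
eef_pos: [0.4348, -0.1, 0.0892]
tcp_rot: [180.0, -0.3, 166.9]
force: [-1.2, -0.1, 0.3]
opening: -0.004
t: 2.65
eef_pos: [0.4651, -0.1069, 0.0936]
tcp_rot: [-180.0, 0.1, 166.9]
force: [0.5, -0.7, -0.3]
opening: -0.0
t: 3.07
eef_pos: [0.4786, -0.1101, 0.0923]
tcp_rot: [180.0, -0.0, 166.9]
force: [-0.2, 0.7, -0.4]
opening: 0.002
```

```bash
python3 -m inch '[{"x":0.003,"y":-0.0007,"z":0,"spin":0},{"x":0.006,"y":-0.0014,"z":0,"spin":0},{"x":0.008,"y":-0.0018,"z":0,"spin":0},{"x":0.01,"y":-0.0023,"z":0,"spin":0},{"x":0.012,"y":-0.0028,"z":0,"spin":0}]'
python3 - <<'E'
from h import *
for n in("side","top"):
    c=camera(n);W=world(c);im=c["img"].astype(int);B,G,R=im[...,0],im[...,1],im[...,2]
    t=np.radians(-13.1);Rm=np.array([[np.cos(t),-np.sin(t)],[np.sin(t),np.cos(t)]]);ctr=np.array([.525,-.127])
    D=(W[...,:2]-ctr)@Rm;q=(abs(D)<.1).all(-1)&(B>R+50)&(B>G+25)&(W[...,2]>.08);print(n,q.sum(),D[q].min(0),D[q].max(0))
    if n=="side": cv2.imwrite("pics/s2.png",cv2.resize(c["img"][150:310,230:400],None,fx=3.5,fy=3.5,interpolation=cv2.INTER_CUBIC))
E
```

```text
t: 3.48
eef_pos: [0.4898, -0.1129, 0.0921]
tcp_rot: [-180.0, -0.1, 166.9]
force: [-1.7, -1.0, 0.3]
opening: -0.002
side 331 [-0.04371293 -0.03792222] [0.06389584 0.03656937]
top 21 [ 0.05553216 -0.03074646] [0.06266476 0.03014922]
```

View pics/s2.png

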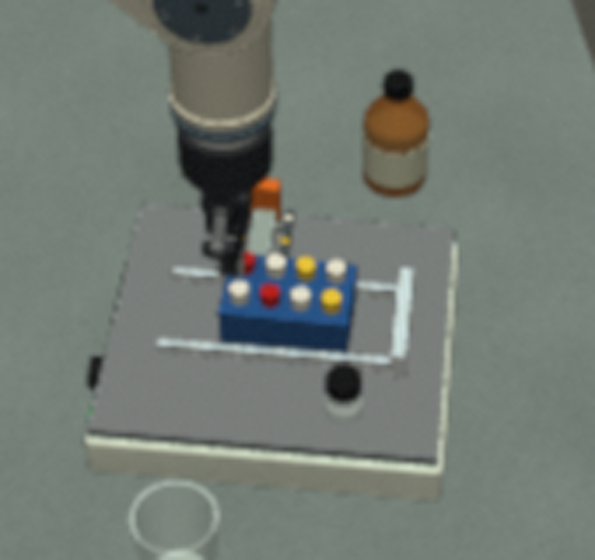

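The block looks unmoved in this picture: its right edge is at column 355 and the stop at column 400, so the gap is still about 38 mm. The TCP reading says the fingers should already have pushed it. I'll measure the fingers themselves before going on.

```bash
python3 - <<'E'
from h import *
t=np.radians(-13.1);Rm=np.array([[np.cos(t),-np.sin(t)],[np.sin(t),np.cos(t)]]);ctr=np.array([.525,-.127])
s=sense();print(s["t"],s["eef_pos"],s["force"],"tcp dock",(s["eef_pos"][:2]-ctr)@Rm)
for n in("side",):
    c=camera(n);W=world(c);im=c["img"].astype(int)
    D=(W[...,:2]-ctr)@Rm;z=W[...,2]
    q=(abs(D[...,0]+.04)<.06)&(abs(D[...,1])<.06)&(z>.08)&(im.max(-1)<75)
    for a in np.arange(.08,.24,.01):
        k=q&(z>=a)&(z<a+.01)
        if k.sum(): print(a.round(2),k.sum(),D[k].min(0).round(3),D[k].max(0).round(3))
    p=c["camera_from_world"]@np.r_[s["eef_pos"],1];K=c["camera_matrix"];print("tcp px",K@np.array([p[0],-p[1],-p[2]])/-p[2])
    cv2.imwrite("pics/s3.png",cv2.resize(c["img"][190:270,270:360],None,fx=6.5,fy=6.5,interpolation=cv2.INTER_CUBIC))
c=camera("wrist");cv2.imwrite("pics/w2.png",c["img"])
p=c["camera_from_world"]@np.r_[s["eef_pos"],1];K=c["camera_matrix"];print("tcp px wrist",K@np.array([p[0],-p[1],-p[2]])/-p[2])
a=cv2.imread("pics/s3.png");b=c["img"][100:300,200:460];b=cv2.resize(b,None,fx=.8,fy=.8) if 0 else b
cv2.imwrite("pics/sw.png",np.hstack([a[:,:530],cv2.copyMakeBorder(b,0,a.shape[0]-200,0,0,0)]))
E
```

```text
3.5833 [ 0.4905017  -0.11302685  0.0922086 ] [-1.60682325 -0.92776966 -0.33375187] tcp dock [-0.03676755  0.00579043]
0.08 30 [-0.04  -0.037] [ 0.02  -0.029]
0.09 45 [-0.043 -0.038] [ 0.018 -0.027]
0.1 37 [-0.039 -0.039] [ 0.018 -0.029]
0.11 7 [-0.02  -0.037] [ 0.015 -0.016]
0.13 6 [-0.041 -0.009] [-0.03  0.  ]
0.14 14 [-0.048 -0.011] [-0.029  0.01 ]
0.15 3 [-0.043 -0.012] [-0.037 -0.011]
0.16 4 [-0.041 -0.023] [-0.026  0.01 ]
0.17 8 [-0.038 -0.025] [-0.026  0.003]
0.18 9 [-0.031 -0.037] [-0.025 -0.008]
0.19 18 [-0.053 -0.041] [-0.022  0.019]
0.2 20 [-0.052 -0.055] [-0.022  0.02 ]
0.21 38 [-0.055 -0.059] [-0.021  0.013]
0.22 21 [-0.054 -0.059] [-0.02  -0.009]
0.23 29 [-0.054 -0.04 ] [-0.02  -0.005]
tcp px [296.65599676 234.40511872   1.        ]
tcp px wrist [319.51500116 226.80110167   1.        ]
```

View pics/sw.png

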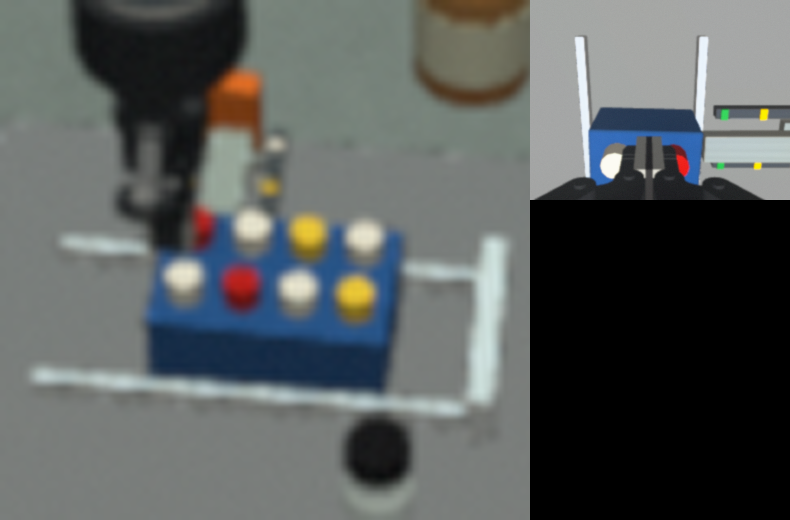

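Both views show the fingertips above the block's front edge, between the first tube pair. In the side picture the tip is about 7 px above where the TCP projects. So the tip is higher than eef_pos says. I'll measure it from the wrist depth.

```bash
python3 - <<'E'
from h import *
t=np.radians(-13.1);Rm=np.array([[np.cos(t),-np.sin(t)],[np.sin(t),np.cos(t)]]);ctr=np.array([.525,-.127])
s=sense();print(s["eef_pos"],s["tcp_rot"],s["joints"])
for n in("wrist","side"):
    c=camera(n);W=world(c);D=(W[...,:2]-ctr)@Rm
    if n=="wrist":
        T=np.linalg.inv(c["camera_from_world"]);print("cam pos",T[:3,3],"minus tcp",T[:3,3]-s["eef_pos"])
        for v in range(206,262,4):print(v,[(D[v,u].round(3).tolist(),W[v,u,2].round(3),c["img"][v,u].tolist()) for u in(312,328)])
    else:
        for v in range(216,236,2):print(v,[(D[v,u].round(3).tolist(),W[v,u,2].round(3)) for u in(294,297,300)])
# old wrist picture at z=.216
d=np.load("pics/w1.npz");W=d["W"]
for v in range(230,262,4):print(v,W[v,312].round(3),W[v,328].round(3))
E
```

```text
[ 0.49037929 -0.11296328  0.09222206] [-1.79991692e+02  4.61237692e-03  1.66889512e+02] [-1.31368516e+01  1.70970518e+01  1.13669283e+02 -1.09672616e-02
  4.92290499e+01 -9.00192018e+01]
cam pos [ 0.41824908 -0.09666005  0.26966008] minus tcp [-0.07213021  0.01630323  0.17743802]
206 [([-0.044, 0.0], np.float64(0.069), [164, 165, 164]), ([-0.044, 0.012], np.float64(0.069), [166, 167, 165])]
210 [([-0.043, 0.0], np.float64(0.076), [85, 57, 40]), ([-0.043, 0.012], np.float64(0.075), [85, 60, 42])]
214 [([-0.043, 0.001], np.float64(0.085), [82, 57, 39]), ([-0.043, 0.012], np.float64(0.085), [85, 59, 40])]
218 [([-0.044, 0.001], np.float64(0.094), [88, 60, 42]), ([-0.043, 0.012], np.float64(0.092), [84, 59, 41])]
222 [([-0.044, 0.001], np.float64(0.102), [82, 58, 36]), ([-0.043, 0.011], np.float64(0.099), [83, 57, 37])]
226 [([-0.044, 0.001], np.float64(0.107), [82, 58, 37]), ([-0.043, 0.011], np.float64(0.105), [83, 57, 38])]
230 [([-0.044, 0.001], np.float64(0.113), [109, 71, 42]), ([-0.043, 0.011], np.float64(0.112), [96, 64, 40])]
234 [([-0.041, 0.001], np.float64(0.114), [182, 104, 
[... 1607 characters left out ...]
, np.float64(0.112)), ([-0.026, 0.006], np.float64(0.113))]
232 [([-0.043, -0.003], np.float64(0.113)), ([-0.031, -0.019], np.float64(0.132)), ([-0.023, -0.011], np.float64(0.124))]
234 [([-0.042, -0.009], np.float64(0.11)), ([-0.03, -0.025], np.float64(0.13)), ([-0.022, -0.019], np.float64(0.123))]
230 [ 0.48  -0.126  0.114] [ 0.484 -0.109  0.114]
234 [ 0.484 -0.127  0.115] [ 0.488 -0.11   0.114]
238 [ 0.425 -0.109  0.257] [ 0.427 -0.101  0.258]
242 [ 0.425 -0.109  0.262] [ 0.427 -0.101  0.262]
246 [ 0.425 -0.109  0.267] [ 0.427 -0.101  0.266]
250 [ 0.425 -0.109  0.27 ] [ 0.426 -0.101  0.272]
254 [ 0.425 -0.109  0.275] [ 0.427 -0.101  0.275]
258 [ 0.425 -0.109  0.279] [ 0.427 -0.102  0.278]
```

The wrist depth shows the tips about 40 mm above the reported TCP, at both heights checked (0.257 against 0.216, and 0.132 against 0.092). XY agrees. So the fingers passed over the block without touching it, and from here on tip z = eef z + 0.040. I'll back off, go down so the tip is at about 0.094, and push again.

```bash
python3 -m inch '[{"x":-0.015,"y":0.0015,"z":0.01,"spin":0},{"x":-0.03,"y":0.003,"z":0.01,"spin":0},{"x":-0.042,"y":0.0042,"z":0.005,"spin":0},{"x":-0.042,"y":0.0042,"z":-0.02,"spin":0},{"x":-0.042,"y":0.0042,"z":-0.038,"spin":0}]'
python3 -m inch '[{"x":0.003,"y":-0.0007,"z":0,"spin":0},{"x":0.006,"y":-0.0014,"z":0,"spin":0},{"x":0.01,"y":-0.0023,"z":0,"spin":0},{"x":0.014,"y":-0.0033,"z":0,"spin":0},{"x":0.018,"y":-0.0042,"z":0,"spin":0}]'
python3 -m inch '[{"x":0.003,"y":-0.0007,"z":0,"spin":0},{"x":0.006,"y":-0.0014,"z":0,"spin":0},{"x":0.008,"y":-0.0018,"z":0,"spin":0},{"x":0.01,"y":-0.0023,"z":0,"spin":0},{"x":0.012,"y":-0.0028,"z":0,"spin":0}]'
python3 - <<'E'
from h import *
t=np.radians(-13.1);Rm=np.array([[np.cos(t),-np.sin(t)],[np.sin(t),np.cos(t)]]);ctr=np.array([.525,-.127])
print((sense()["eef_pos"][:2]-ctr)@Rm)
c=camera("side");W=world(c);im=c["img"].astype(int);B,G,R=im[...,0],im[...,1],im[...,2]
D=(W[...,:2]-ctr)@Rm;q=(abs(D)<.1).all(-1)&(B>R+50)&(B>G+25)&(W[...,2]>.08);print(q.sum(),D[q].min(0),D[q].max(0))
c=camera("wrist");W=world(c)
for v in range(214,262,6):print(v,((W[v,320,:2]-ctr)@Rm).round(3),W[v,320,2].round(3))
E
```

```text
t: 4.2
eef_pos: [0.4485, -0.1085, 0.0542]
tcp_rot: [180.0, 0.1, 166.9]
force: [0.2, -0.3, -1.0]
opening: -0.002
t: 4.62
eef_pos: [0.4679, -0.1132, 0.0553]
tcp_rot: [180.0, 0.1, 166.9]
force: [-0.6, -0.1, -0.8]
opening: 0.0
t: 5.03
eef_pos: [0.4767, -0.1153, 0.0541]
tcp_rot: [-180.0, -0.2, 166.9]
force: [-7.0, 0.7, 4.9]
opening: 0.001
[-0.04967713  0.00043373]
349 [-0.04084884 -0.03646153] [0.06931577 0.03947711]
214 [-0.064  0.001] 0.07
220 [-0.06   0.001] 0.071
226 [-0.056  0.001] 0.07
232 [-0.052  0.001] 0.07
238 [-0.06   0.001] 0.096
244 [-0.06   0.001] 0.103
250 [-0.06   0.001] 0.11
256 [-0.059  0.   ] 0.115
```

Contact now: the block has moved about 5 mm with a 7 N push. Continuing.

```bash
python3 -m inch '[{"x":0.002,"y":-0.0005,"z":0,"spin":0},{"x":0.004,"y":-0.0009,"z":0,"spin":0},{"x":0.006,"y":-0.0014,"z":0,"spin":0},{"x":0.008,"y":-0.0019,"z":0,"spin":0},{"x":0.01,"y":-0.0023,"z":0,"spin":0}]'
python3 -m inch '[{"x":0.002,"y":-0.0005,"z":0,"spin":0},{"x":0.004,"y":-0.0009,"z":0,"spin":0},{"x":0.006,"y":-0.0014,"z":0,"spin":0},{"x":0.008,"y":-0.0019,"z":0,"spin":0},{"x":0.01,"y":-0.0023,"z":0,"spin":0}]'
python3 - <<'E'
from h import *
t=np.radians(-13.1);Rm=np.array([[np.cos(t),-np.sin(t)],[np.sin(t),np.cos(t)]]);ctr=np.array([.525,-.127])
print((sense()["eef_pos"][:2]-ctr)@Rm)
c=camera("side");W=world(c);im=c["img"].astype(int);B,G,R=im[...,0],im[...,1],im[...,2]
D=(W[...,:2]-ctr)@Rm;q=(abs(D)<.1).all(-1)&(B>R+50)&(B>G+25)&(W[...,2]>.08);print(q.sum(),D[q].min(0),D[q].max(0))
E
```

```text
t: 5.55
eef_pos: [0.4885, -0.118, 0.0542]
tcp_rot: [-180.0, -0.0, 166.9]
force: [-2.3, -0.4, -1.4]
opening: -0.003
t: 5.97
eef_pos: [0.4985, -0.1203, 0.0543]
tcp_rot: [-180.0, -0.0, 166.9]
force: [-2.9, 0.4, -1.6]
opening: -0.003
[-0.0272839   0.00050153]
338 [-0.01791596 -0.03693741] [0.09125791 0.04060588]
```

```bash
python3 -m inch '[{"x":0.001,"y":-0.0002,"z":0,"spin":0},{"x":0.002,"y":-0.0005,"z":0,"spin":0},{"x":0.003,"y":-0.0007,"z":0,"spin":0},{"x":0.004,"y":-0.0009,"z":0,"spin":0},{"x":0.005,"y":-0.0012,"z":0,"spin":0}]'
python3 -m inch '[{"x":0.001,"y":-0.0002,"z":0,"spin":0},{"x":0.002,"y":-0.0005,"z":0,"spin":0},{"x":0.002,"y":-0.0005,"z":0,"spin":0}]'
python3 -m inch '[{"x":0.001,"y":-0.0002,"z":0,"spin":0},{"x":0.001,"y":-0.0002,"z":0,"spin":0}]'
```

```text
t: 6.43
eef_pos: [0.5032, -0.1214, 0.0543]
tcp_rot: [180.0, -0.0, 166.9]
force: [-3.4, 1.2, 1.4]
opening: -0.004
t: 6.68
eef_pos: [0.5058, -0.122, 0.0543]
tcp_rot: [180.0, 0.0, 166.9]
force: [-2.7, 0.8, 0.9]
opening: 0.0
t: 6.85
eef_pos: [0.5064, -0.1221, 0.0543]
tcp_rot: [180.0, -0.0, 166.9]
force: [-4.4, 0.5, 0.9]
opening: -0.001
```

```bash
python3 -m inch '[{"x":0.001,"y":-0.0002,"z":0,"spin":0},{"x":0.001,"y":-0.0002,"z":0,"spin":0}]'
python3 -m inch '[{"x":0.001,"y":-0.0002,"z":0,"spin":0},{"x":0.001,"y":-0.0002,"z":0,"spin":0}]'
python3 - <<'E'
from h import *
t=np.radians(-13.1);Rm=np.array([[np.cos(t),-np.sin(t)],[np.sin(t),np.cos(t)]]);ctr=np.array([.525,-.127])
print((sense()["eef_pos"][:2]-ctr)@Rm)
c=camera("side");W=world(c);im=c["img"].astype(int);B,G,R=im[...,0],im[...,1],im[...,2]
D=(W[...,:2]-ctr)@Rm;q=(abs(D)<.1).all(-1)&(B>R+50)&(B>G+25)&(W[...,2]>.08);print(q.sum(),D[q].min(0),D[q].max(0))
E
```

```text
t: 7.02
eef_pos: [0.5074, -0.1223, 0.0543]
tcp_rot: [180.0, 0.0, 166.9]
force: [-4.0, 0.2, 0.9]
opening: -0.002
t: 7.18
eef_pos: [0.5078, -0.1224, 0.0543]
tcp_rot: [-180.0, -0.1, 166.9]
force: [-6.5, 0.8, 4.5]
opening: 0.0
[-0.01781179  0.00055948]
338 [-0.0086902  -0.03552495] [0.09990775 0.0383353 ]
```

```bash
python3 -m inch '[{"x":0.001,"y":-0.0002,"z":0,"spin":0},{"x":0.001,"y":-0.0002,"z":0,"spin":0},{"x":0.001,"y":-0.0002,"z":0,"spin":0}]'
python3 -m inch '[{"x":0.001,"y":-0.0002,"z":0,"spin":0},{"x":0.001,"y":-0.0002,"z":0,"spin":0},{"x":0.001,"y":-0.0002,"z":0,"spin":0}]'
```

```text
t: 7.48
eef_pos: [0.5077, -0.1224, 0.0541]
tcp_rot: [-180.0, -0.2, 166.9]
force: [-9.7, 2.3, 7.0]
opening: -0.004
t: 7.73
eef_pos: [0.5077, -0.1223, 0.054]
tcp_rot: [-180.0, -0.3, 166.9]
force: [-12.7, 2.6, 9.5]
opening: 0.003
```

The block is seated: the position no longer changes and the force climbs to 13 N. I'll back off, rise, and cross over to the lever's outer side at dock (-0.024, 0.15).

```bash
python3 -m inch '[{"x":-0.01,"y":0.0023,"z":0,"spin":0},{"x":-0.025,"y":0.0058,"z":0,"spin":0},{"x":-0.042,"y":0.0098,"z":0.01,"spin":0},{"x":-0.042,"y":0.0098,"z":0.04,"spin":0},{"x":-0.042,"y":0.0098,"z":0.065,"spin":0}]'
python3 -m inch '[{"x":0.014,"y":0.028,"z":0.005,"spin":0},{"x":0.028,"y":0.056,"z":0.005,"spin":0},{"x":0.042,"y":0.084,"z":0.005,"spin":0},{"x":0.056,"y":0.112,"z":0.005,"spin":0},{"x":0.069,"y":0.138,"z":0.005,"spin":0}]'
python3 - <<'E'
from h import *
t=np.radians(-13.1);Rm=np.array([[np.cos(t),-np.sin(t)],[np.sin(t),np.cos(t)]]);ctr=np.array([.525,-.127])
print((sense()["eef_pos"][:2]-ctr)@Rm)
c=camera("wrist");W=world(c);D=(W[...,:2]-ctr)@Rm;im=c["img"].astype(int);B,G,R=im[...,0],im[...,1],im[...,2]
o=(R>B+80)&(R>G+50)&(W[...,2]>.1)&(abs(D[...,1]-.1)<.04);print("org",o.sum(),np.percentile(D[o],[1,99],axis=0))
f=(W[...,2]>.15)&(W[...,2]<.19);print("fingers",np.percentile(D[f],[1,99],axis=0),W[f][:,2].min())
cv2.imwrite("pics/w3.png",c["img"])
c=camera("side");W=world(c);im=c["img"].astype(int);B,G,R=im[...,0],im[...,1],im[...,2]
D=(W[...,:2]-ctr)@Rm;q=(abs(D)<.1).all(-1)&(B>R+50)&(B>G+25)&(W[...,2]>.08);print(q.sum(),D[q].min(0),D[q].max(0))
E
```

```text
t: 8.15
eef_pos: [0.4677, -0.113, 0.1199]
tcp_rot: [180.0, 0.0, 166.9]
force: [1.3, 0.4, -0.0]
opening: 0.003
t: 8.57
eef_pos: [0.5393, 0.0265, 0.1249]
tcp_rot: [179.9, 0.2, 166.9]
force: [0.6, 0.6, 0.6]
opening: 0.002
[-0.02089831  0.15275949]
org 907 [[-0.03510005  0.10957627]
 [-0.01055225  0.12213847]]
fingers [[-0.03241327  0.13874051]
 [-0.02725942  0.16531525]] 0.16250040035271027
329 [-0.00711524 -0.0381652 ] [0.09994395 0.0370281 ]
```

View pics/w3.png

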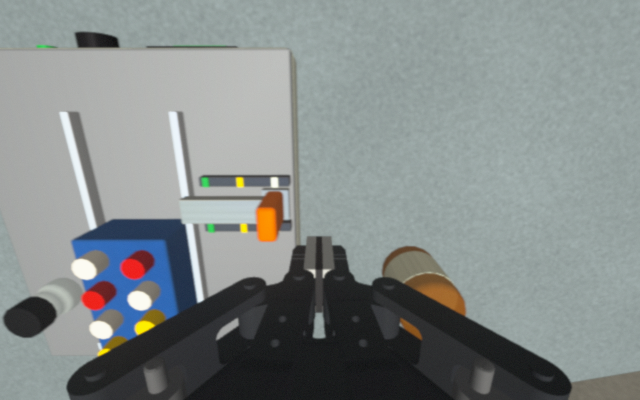

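The wrist view shows the paddle at (268,217), open, next to the white mark. The fingers are clear of it on the outside at (318,250), and the block now sits against the stop. The finger edge is at y=0.139 and the paddle face at 0.122. I'll descend to tip z≈0.103 and push along (-0.227,-0.974).

```bash
python3 -m inch '[{"x":-0.003,"y":0.0007,"z":-0.02,"spin":0},{"x":-0.003,"y":0.0007,"z":-0.04,"spin":0},{"x":-0.003,"y":0.0007,"z":-0.055,"spin":0},{"x":-0.003,"y":0.0007,"z":-0.062,"spin":0},{"x":-0.003,"y":0.0007,"z":-0.062,"spin":0}]'
python3 -m inch '[{"x":-0.0009,"y":-0.004,"z":0,"spin":0},{"x":-0.0018,"y":-0.008,"z":0,"spin":0},{"x":-0.0028,"y":-0.012,"z":0,"spin":0},{"x":-0.0035,"y":-0.015,"z":0,"spin":0},{"x":-0.0042,"y":-0.018,"z":0,"spin":0}]'
python3 -m inch '[{"x":-0.0005,"y":-0.002,"z":0,"spin":0},{"x":-0.0009,"y":-0.004,"z":0,"spin":0},{"x":-0.0014,"y":-0.006,"z":0,"spin":0},{"x":-0.0018,"y":-0.008,"z":0,"spin":0},{"x":-0.0023,"y":-0.01,"z":0,"spin":0}]'
python3 - <<'E'
from h import *
t=np.radians(-13.1);Rm=np.array([[np.cos(t),-np.sin(t)],[np.sin(t),np.cos(t)]]);ctr=np.array([.525,-.127])
print((sense()["eef_pos"][:2]-ctr)@Rm)
c=camera("wrist");W=world(c);D=(W[...,:2]-ctr)@Rm;im=c["img"].astype(int);B,G,R=im[...,0],im[...,1],im[...,2]
o=(R>B+80)&(R>G+50)&(W[...,2]>.08)&(abs(D[...,1]-.09)<.05)&(abs(D[...,0]+.025)<.03);print("org",o.sum(),np.percentile(D[o],[1,99],axis=0))
E
```

```text
t: 9.08
eef_pos: [0.5335, 0.0252, 0.061]
tcp_rot: [-180.0, -0.1, 166.9]
force: [-0.5, 0.0, 0.4]
opening: 0.001
t: 9.5
eef_pos: [0.5307, 0.0071, 0.063]
tcp_rot: [180.0, 0.1, 166.9]
force: [0.5, 1.0, 0.9]
opening: 0.001
t: 9.92
eef_pos: [0.5279, -0.0026, 0.0623]
tcp_rot: [180.0, 0.0, 166.9]
force: [0.2, 0.4, 0.6]
opening: -0.003
[-0.02542852  0.12185276]
org 1440 [[-0.03738165  0.06289809]
 [-0.02298274  0.10732003]]
```

Good: the paddle is moving (outer face at about 0.107, so joint about 0.014). I'll push on over the humps.

```bash
python3 -m inch '[{"x":-0.0005,"y":-0.002,"z":0,"spin":0},{"x":-0.0009,"y":-0.004,"z":0,"spin":0},{"x":-0.0014,"y":-0.006,"z":0,"spin":0},{"x":-0.0018,"y":-0.008,"z":0,"spin":0},{"x":-0.0023,"y":-0.01,"z":0,"spin":0}]'
python3 -m inch '[{"x":-0.0005,"y":-0.002,"z":0,"spin":0},{"x":-0.0009,"y":-0.004,"z":0,"spin":0},{"x":-0.0014,"y":-0.006,"z":0,"spin":0},{"x":-0.0018,"y":-0.008,"z":0,"spin":0},{"x":-0.0023,"y":-0.01,"z":0,"spin":0}]'
python3 -m inch '[{"x":-0.0005,"y":-0.002,"z":0,"spin":0},{"x":-0.0009,"y":-0.004,"z":0,"spin":0},{"x":-0.0014,"y":-0.006,"z":0,"spin":0},{"x":-0.0018,"y":-0.008,"z":0,"spin":0},{"x":-0.0023,"y":-0.01,"z":0,"spin":0}]'
python3 - <<'E'
from h import *
t=np.radians(-13.1);Rm=np.array([[np.cos(t),-np.sin(t)],[np.sin(t),np.cos(t)]]);ctr=np.array([.525,-.127])
print((sense()["eef_pos"][:2]-ctr)@Rm)
E
```

```text
t: 10.38
eef_pos: [0.5253, -0.0127, 0.0622]
tcp_rot: [-180.0, -0.0, 166.9]
force: [-0.4, 0.0, -0.3]
opening: 0.005
t: 10.8
eef_pos: [0.5231, -0.0221, 0.0622]
tcp_rot: [180.0, -0.0, 166.9]
force: [-0.4, 2.5, -1.4]
opening: -0.003
t: 11.22
eef_pos: [0.5209, -0.0327, 0.0623]
tcp_rot: [-180.0, -0.0, 166.9]
force: [0.0, 1.3, 0.5]
opening: -0.003
[-0.02535439  0.0909056 ]
```

```bash
python3 -m inch '[{"x":-0.0005,"y":-0.002,"z":0,"spin":0},{"x":-0.0009,"y":-0.004,"z":0,"spin":0},{"x":-0.0014,"y":-0.006,"z":0,"spin":0},{"x":-0.0018,"y":-0.008,"z":0,"spin":0},{"x":-0.0021,"y":-0.009,"z":0,"spin":0}]'
python3 -m inch '[{"x":-0.0002,"y":-0.001,"z":0,"spin":0},{"x":-0.0005,"y":-0.002,"z":0,"spin":0},{"x":-0.0005,"y":-0.002,"z":0,"spin":0}]'
python3 -m inch '[{"x":-0.0002,"y":-0.001,"z":0,"spin":0},{"x":-0.0005,"y":-0.002,"z":0,"spin":0},{"x":-0.0005,"y":-0.002,"z":0,"spin":0}]'
```

```text
t: 11.63
eef_pos: [0.5188, -0.0419, 0.0623]
tcp_rot: [-180.0, 0.0, 166.9]
force: [-0.3, 0.1, -0.3]
opening: -0.001
t: 11.88
eef_pos: [0.5186, -0.0427, 0.0623]
tcp_rot: [179.9, 0.0, 166.8]
force: [1.1, 6.3, -0.3]
opening: -0.001
t: 12.13
eef_pos: [0.5186, -0.043, 0.0624]
tcp_rot: [179.8, 0.0, 166.8]
force: [2.1, 17.7, 0.0]
opening: -0.005
```

This is the hard stop: 17.7 N, well above the 9 N humps, with no more travel, and the paddle at y≈0.059. I'll retract and check.

```bash
python3 -m inch '[{"x":0.002,"y":0.01,"z":0,"spin":0},{"x":0.006,"y":0.025,"z":0,"spin":0},{"x":0.01,"y":0.045,"z":0.01,"spin":0},{"x":0.014,"y":0.06,"z":0.04,"spin":0},{"x":0.014,"y":0.06,"z":0.075,"spin":0}]'
python3 -m inch '[{"x":0,"y":0,"z":0.03,"spin":0},{"x":0,"y":0,"z":0.05,"spin":0},{"x":0,"y":0,"z":0.05,"spin":0}]'
python3 - <<'E'
from h import *
t=np.radians(-13.1);Rm=np.array([[np.cos(t),-np.sin(t)],[np.sin(t),np.cos(t)]]);ctr=np.array([.525,-.127])
c=camera("wrist");W=world(c);D=(W[...,:2]-ctr)@Rm;im=c["img"].astype(int);B,G,R=im[...,0],im[...,1],im[...,2]
o=(R>B+80)&(R>G+50)&(G>60)&(W[...,2]>.08)&(W[...,2]<.128)&(abs(D[...,1]-.08)<.036)&(abs(D[...,0]+.025)<.03);print("org",o.sum(),np.percentile(D[o],[1,99],axis=0))
cv2.imwrite("pics/w4.png",c["img"])
c=camera("side");W=world(c);im=c["img"].astype(int);B,G,R=im[...,0],im[...,1],im[...,2]
D=(W[...,:2]-ctr)@Rm;q=(abs(D)<.11).all(-1)&(B>R+50)&(B>G+25)&(W[...,2]>.08);print(q.sum(),D[q].min(0),D[q].max(0))
E
```

```text
t: 12.55
eef_pos: [0.5307, 0.0165, 0.1364]
tcp_rot: [-180.0, -0.2, 167.0]
force: [1.0, -0.4, -0.2]
opening: 0.003
t: 12.8
eef_pos: [0.5347, 0.0147, 0.1919]
tcp_rot: [179.9, 0.4, 166.9]
force: [0.8, -0.5, 0.3]
opening: 0.002
org 530 [[-0.03503191  0.05325325]
 [-0.01044933  0.06638199]]
336 [-0.00687172 -0.03726779] [0.10063609 0.03729058]
```

View pics/w4.png

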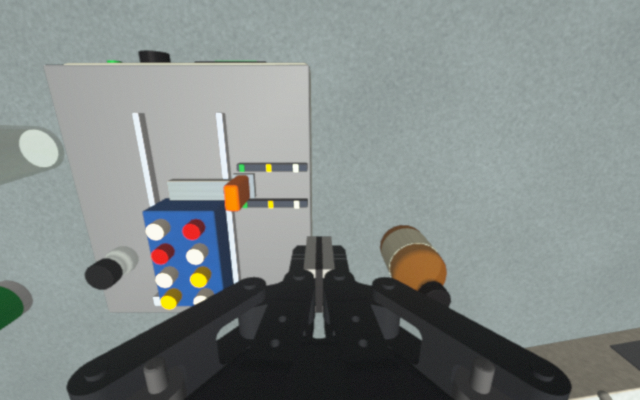

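The paddle (236,193) stands at the green marks, y 0.053–0.066 (centre ≈0.0598). The tongue lies across the block's front, and the block's back face is at x≈0.1006, on the stop. The arm is clear, so I'm handing in.

```bash
python3 -c "
from rig import finish_job
print(finish_job())"
```

```text
the job is handed in; nothing more can be done
None
```

I pushed the block home against the back stop, slid the lever past its first click to its second stop, then backed the arm clear and handed in at about t = 13 s. The hand-in returned no verdict.

**Block:** In the last side picture its back face is at dock x ≈ 0.1006 m, against the stop at 0.100 m. While pushing, it stopped moving as the force rose to about 13 N. I did not measure its height or tilt again at the end.

**Lever:** In the last wrist picture the paddle centre is at y ≈ 0.0598 m, where 0.059 m is the second stop. It stands at the green marks, with the tongue across the block's front. It met a hard end at about 18 N, well above the 5–9 N humps.

**What disagreed:** The real fingertips sat about 40 mm higher than the reported TCP. On the first push they therefore passed over the block's front edge and left it unmoved. That pass read about 1.7 N, not clearly above the sensor noise. I corrected the height using the wrist camera's depth and pushed again.

**Bystanders:** The jar and amber bottle look undisturbed in the last wrist picture, but I did not measure any bystander's position at the end.

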